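Latch the gauge case

ROBOT

A 7-joint arm with a two-finger parallel gripper is mounted at the origin on the work surface. World frame = base frame: x ahead of the robot, y to its left, z up, the work surface at z = 0. Lengths are in m, angles in degrees, forces in N, time in s.
With the tool pointing down it reaches from about 0.4 to 0.875 m from the base axis. Payload 6.5 kg.
Tool frame: the origin (TCP) lies midway between the tips of the shut fingers; the grasp point (between the pads) lies 19 mm behind it; z points along the fingers, x is the direction in which the jaws open and shut, and the axes are right-handed (so a half turn about z gives the same grasp; the last joint's range is limited). The gripper opens to 85 mm and grips with 20 to 120 N. Pads are 22 mm wide; open, the fingers measure 114 mm over their backs; the gripper's body (76 mm by 85 mm) begins 54 mm behind the grasp point. The pads swing forward as they close: fully open they stand 13 mm farther back than shut.
Start: joints at [73.442, 30.733, -0.252, 88.115, 0.149, 61.152, -4.079], TCP at [0.144, -0.634, 0.231] pointing down, gripper open.
Joint ranges: [-154.64, 154.64], [-21.42, 123.67], [-72.66, 72.17], [13.99, 137.28], [-74.86, 254.86], [10.95, 109.41], [-158.01, 158.01]. Speed limits (degrees/s): [136.94, 136.94, 180, 180, 180, 180, 180].

INTERFACE

Orientations are given as [roll, pitch, yaw] about the fixed x, y, z axes, in that order (R = Rz(yaw) Ry(pitch) Rx(roll)).
In Python, from bench import monitor, optics, r gives the robot as it stands.
- The arm moves only by the tool send_rows, never from a script. Its argument "increments" is a list of rows, each an object with "rot": the turn, a rotation vector about the world's x, y, z in degrees, a list of three; "linear": the shift along the world's x, y, z in cm, a list of three; "hand": the closure, from 0 (fully open) to 1 (shut). A call has 1 to 5 rows; each row shifts and turns the commanded pose from where the row before left it; what a row does not reach is not made up. A row lasts 1/12 s, in which the tool goes at most 41.7 mm and 7.16 degrees, less where a joint would pass 70% of its speed; a pose out of reach is approached as far as the arm can. A call with a gripper value outside its range is refused whole. The fingers move at their own pace and stop on an object; "force" is the grip in N (left out, the last holds). Time passes only in rows, so rows that do not move let the fingers close. It gives the time, the measured TCP pose, the force and the opening at its end, in the units of the state.
- monitor.read_state(): the state, without advancing time (a new reading comes with each control period).
- optics.camera(name): name is "scene" or "top"; returns a dict with "image" (420x560x3 uint8, red, green, blue), "depth" (420x560 float32, m along the optical axis (not along the pixel's ray), 0 where there is no reading), "camera_matrix" (3x3 intrinsics, pixels), "R" (3x3) and "t" (3): a world point X has camera coordinates R X + t. Camera axes: x right, y down, z forward; pixel columns grow to the right and rows downward; lengths in m; the calibration is good to about 2 mm. A picture is of the moment at which its call begins.
- r.job_done(): hands the job in, once; it reports no verdict.
Trained networks look in the newest picture that a camera, given by its name, has taken for a name from the list of things; names that differ only in an ending like _2 or _b are one class to them, and where a whole thing is asked for, a point or a joint stands for the part that bears it (a point fixed in the world has none). Each returns a list of dicts, best first, with "p" (0 to 1); they miss things now and then, are a little off and sometimes report something else, mostly with a low value. They report only what shows in the picture. A call takes as long as a camera call.
- optics.silhouettes(name, camera): "region" (420x560 bool, what is visible of it).
- optics.spot_point(name, camera): "position" ([x, y, z] in m, in world coordinates, good to about 4 mm: a listed point, or the origin of a listed thing).
The state is a dict: "clock": time; "q": joint angles; "joint_velocities": joint speeds; "tau": joint torques, N m; "tcp_pos": TCP position; "eef_rot": TCP orientation; "force": force on the tool from outside, world axes, zero at the start; "ft_torque": the same for the moment, N m; "width": opening from 0.0 (shut) to 1.0 (fully open).
Only numpy, scipy, OpenCV 4.12 (cv2) and the standard library are available. Lean on these libraries where they do the work, as an engineer would, in place of code of your own. Each camera call takes 0.05 s, during which the arm holds its last target.

TASK

The lid of the grey slope-fronted gauge case is standing a little open on its rubber seal. Swing the wire loop of its toggle latch down over the keeper on the lid, then press the latch lever down fully home so that the lid is pulled tight and stays so. Leave the other things on the table where they are.

Things in the scene. Friction and masses are not known exactly. Their poses are not given: they have to be found in the camera images.
- case: Grey steel case fixed to the table, 240 mm deep (x), 240 wide (y), 120 high. Origin on its underside, midway across, 130 mm behind the front; z up, front (-x) to the robot. The front is upright for 35 mm, then slopes back at 30 degrees from level for 170 mm up to the flat top. The part above 94 mm is the lid, hinged at the back. A fixed arched carrying handle rises from its two sides.
- handle_bar (a point): Middle of the carrying handle's cross bar: 220 mm long along the case's y, 17 mm thick with its rubber grip, rigid, 268 mm above the table, almost straight above the keeper. Because of it the keeper is reached only by a tool slanting in from the front, about square to the sloping face.
- latch (a point): Base plate of the toggle latch, fixed in the middle of the sloping front. Origin on the sloping face; x up the slope (the case's x raised by 30 degrees), y = the case's y, z square out of the face (30 degrees from vertical, leaning to the robot). The lever's hinge axis runs along y at x = 0, z = 10 mm.
- lever (a joint): Lever angle; flat steel bar 24 mm wide, 6 thick. 0 = shut, pointing down the slope (-x of latch), centre line 10 mm out of the face; 1.57 = square out of the face; more = leaning to the lid, stop at 2.2. Stiff: stays where left (0.1 N m). With the loop hooked, shutting takes 5 to 10 N at its end; past dead centre it stays down. Unhooked it shuts too, in vain.
- lever_end (a point): Middle of the lever's rounded free end (10 mm thick), 64 mm from the lever's hinge axis.
- loop_pin (a point): Pin through the lever on which the wire loop is hinged, 22 mm from the lever's hinge axis. With the lever at angle a it lies in the latch frame at x = -22 cos(a - 0.183), z = 10 + 22 sin(a - 0.183) mm.
- loop (a joint): Loop angle on the lever. From its pin the loop points to +x of the latch, raised out of the face by (loop - lever + 0.055) rad. 6 mm legs, 41 mm apart, pass either side of the lever. A little friction holds it while raised more than 0.45 rad; pushed down (about 0.3 N) below 0.15 rad it falls on to the keeper by itself and stays there.
- loop_bar (a point): Middle of the loop's cross bar, which runs along the case's y, 7 mm thick, 40 mm long, 73.3 mm from the pin.
- keeper (a point): Steel hook 16 mm wide on the lid's slope: a foot 6.5 mm thick and, at its lower edge, a lip 17 mm high leaning up the slope. Origin on the face, x up the slope, z out; lid shut, it is 52 mm up the slope from the latch's origin. Hooked: the cross bar lies on the foot up-slope of the lip, first at x = 8 to 18, z = 10 mm, drawn tight at x = 0, z = 10 mm.
- lid (a joint): Opening angle of the lid. 0 = pulled right down. A springy rubber seal holds it about 0.045 rad open (6 mm at the keeper); pressed down and let go it opens again, unless latched.
- funnel: Bystander: the dull brass funnel in its ring stand, 215 mm tall on a round 130 mm base; origin under the base.
- nipple: Bystander: the steel grease nipple, 28 mm wide and 42 mm tall, standing; origin under it.
- boot: Bystander: the black rubber bellows boot on a steel collar, 68 mm wide and 72 mm tall; origin under it.
- shoe_key: Bystander: the flat dark iron shoe key, 135 mm long, 40 mm wide, 10 mm thick, lying; origin under its shaft.
- spanner: Bystander: the blue plastic spanner, 160 mm long, 38 mm wide, 8 mm thick, lying; origin under its middle.
- grease_tin: Bystander: the closed steel grease tin, 76 mm wide and 85 mm tall, standing; origin under it.
- bearing: Bystander: the steel bearing ring, 64 mm wide and 20 mm tall, lying flat; origin under it.

How it is judged (in metres and radians):
On the way:
1. the loop's cross bar lies on the keeper's foot behind the lip, the lever still open (x of loop_bar in the frame of keeper between -0.002 and 0.028 m and z of loop_bar in the frame of keeper below 0.0145 m and value of joint lever above 0.5 rad), for 0.2 s.
At the end, for the whole second after the job is handed in: The lever lies shut (within 0.12 rad), the loop's cross bar is hooked behind the keeper's lip (within 6 mm of its seat) and the lid is pulled down to less than 0.015 rad; nothing touched by the robot (value of joint lever below 0.12 rad and value of joint lid below 0.015 rad and x of loop_bar in the frame of keeper between -0.004 and 0.006 m and z of loop_bar in the frame of keeper below 0.0155 m).
It fails at once if one of the other things is moved more than 30 mm (distance of any of funnel, nipple, boot, shoe_key, spanner, grease_tin, bearing from where it was at the start of the episode above 0.03 m).
It also fails if it takes over 45 s, if anything falls off the work surface, if the arm or the gripper's body presses on something with over 40 N, if the wrist force passes 120 N, or if a joint passes its speed limit or range.

## Working session

There is one attempt and no reset: what is moved stays moved. The work goes in short steps, Python scripts to look and compute and a tool call to move; the robot and the scene stay as the last step left them, time stands still between calls to the robot, and variables do not carry over. Pictures are saved under pics/ and viewed, and the job is handed in when it is done.

Besides the shell and the picture viewer there is one more tool, called after "Call:" as name([rows], argument=value, ...), one row to a line, values as JSON. send_rows: Moves the arm, as the interface text tells. Its arguments: {"type":"object","properties":{"increments":{"type":"array","items":{"type":"object","properties":{"rot":{"type":"array","items":{"type":"number"}},"linear":{"type":"array","items":{"type":"number"}},"hand":{"type":"number"}}}},"force":{"type":"number"}},"required":["increments"]}

```bash
ls; mkdir -p pics
python3 - <<'E'
from bench import monitor, optics, r
import cv2
s=monitor.read_state(); print({k:s[k] for k in s})
for c in ("scene","top"):
    d=optics.camera(c); cv2.imwrite(f"pics/{c}0.png",d["image"][:,:,::-1]); print(c,d["R"].round(3).tolist(),d["t"].round(3),d["camera_matrix"].round(1).tolist())
    for n in ["case","handle_bar","latch","lever_end","loop_pin","loop_bar","keeper","funnel","nipple","boot","shoe_key","spanner","grease_tin","bearing"]:
        print(n,[(x["position"] if isinstance(x["position"],list) else x["position"].round(4).tolist(),round(x["p"],2)) for x in optics.spot_point(n,c)[:2]])
E
```

```text
pics
{'clock': 0.0, 'q': array([73.44056934, 30.77875422, -0.25561374, 88.17207473,  0.14966415,
       61.1524564 , -4.07882626]), 'joint_velocities': array([ 0.14514776, -0.08901186,  0.08522827,  0.0268118 , -0.00281873,
        0.04862866,  0.03013845]), 'tau': array([ 3.45924964e-04, -5.83414721e+01,  1.04865957e+00, -2.59098405e+01,
        1.23500978e-02,  9.76334471e-03,  1.23903345e-05]), 'tcp_pos': array([ 0.14348227, -0.63329794,  0.2303893 ]), 'eef_rot': array([ 1.79992519e+02,  1.02680039e-01, -7.72273460e+01]), 'force': array([-0.13162653, -0.51633579,  0.3496765 ]), 'ft_torque': array([ 0.00664157, -0.04539346,  0.04825493]), 'width': 0.9969587142571309}
scene [[-0.854, 0.519, 0.015], [0.428, 0.72, -0.547], [-0.295, -0.461, -0.837]] [ 0.468 -0.137  1.527] [[426.2, 0.0, 271.4], [0.0, 426.2, 210.6], [0.0, 0.0, 1.0]]
case [([0.6572, 0.0079, -0.0065], 0.87)]
handle_bar [([0.627, 0.003, 0.2674], 0.96)]
latch [([0.5991, -0.0064, 0.0821], 0.61)]
lever_end [([0.5925, -0.0085, 0.1755], 0.6), ([0.6445, 0.0095, 0.1093], 0.59)]
loop_pin [([0.3415, -0.4443, -0.0023], 0.7), ([0.5835
[... 802 characters left out ...]
2, 0.0099, -0.0032], 0.63)]
handle_bar [([0.6328, 0.002, 0.2688], 0.8)]
latch [([0.6029, -0.0044, 0.0783], 0.69), ([0.6451, 0.0087, 0.1081], 0.33)]
lever_end [([0.5628, -0.0112, 0.137], 0.47)]
loop_pin [([0.5768, -0.0104, 0.1017], 0.65)]
loop_bar [([0.588, -0.0053, 0.1746], 0.46)]
keeper [([0.6433, 0.0072, 0.1069], 0.69)]
funnel [([0.679, -0.1936, -0.0048], 0.71), ([0.6581, -0.4767, -0.0011], 0.56)]
nipple [([0.4758, 0.0262, 0.0005], 0.39)]
boot [([0.6277, 0.2155, 0.0021], 0.63), ([0.6565, -0.4762, -0.0012], 0.42)]
shoe_key [([0.5023, -0.1286, 0.0001], 0.85)]
spanner [([0.678, -0.1925, -0.0065], 0.72)]
grease_tin [([0.3397, -0.4432, -0.0015], 0.77)]
bearing [([0.394, 0.4198, -0.0024], 0.68)]
```

Run:
```python
import cv2
a=cv2.imread('pics/scene0.png')
cv2.imwrite('pics/s0big.png',cv2.resize(a[100:300,180:420],None,fx=3,fy=3,interpolation=cv2.INTER_CUBIC)[:600,:800])
b=cv2.imread('pics/top0.png')
cv2.imwrite('pics/t0big.png',cv2.resize(b[90:290,180:380],None,fx=3,fy=3,interpolation=cv2.INTER_CUBIC))
```

```text
(no output)
```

View pics/scene0.png

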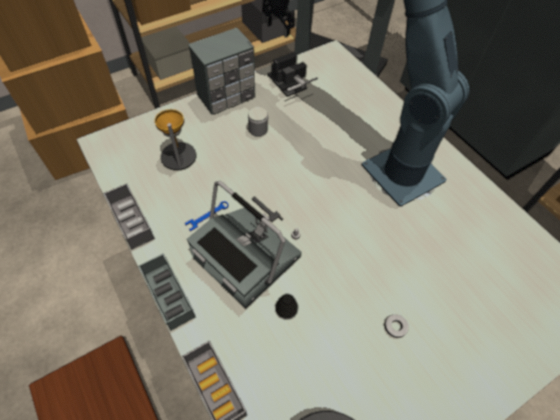

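View pics/s0big.png

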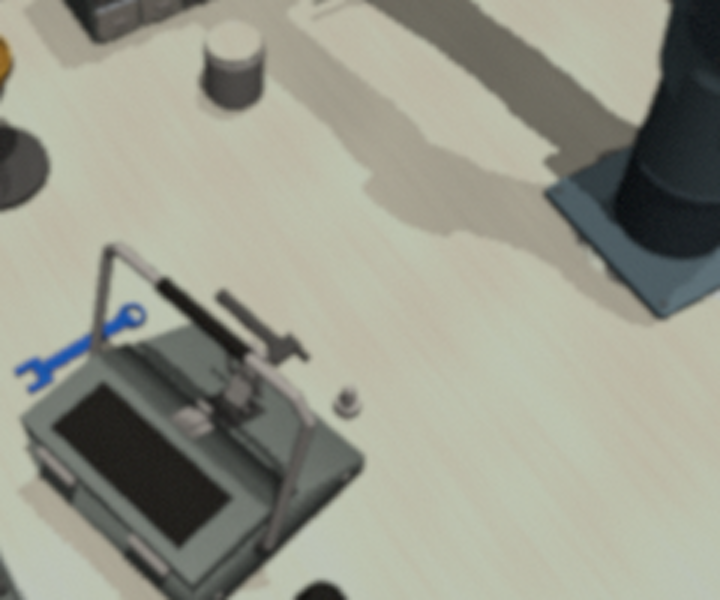

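View pics/t0big.png

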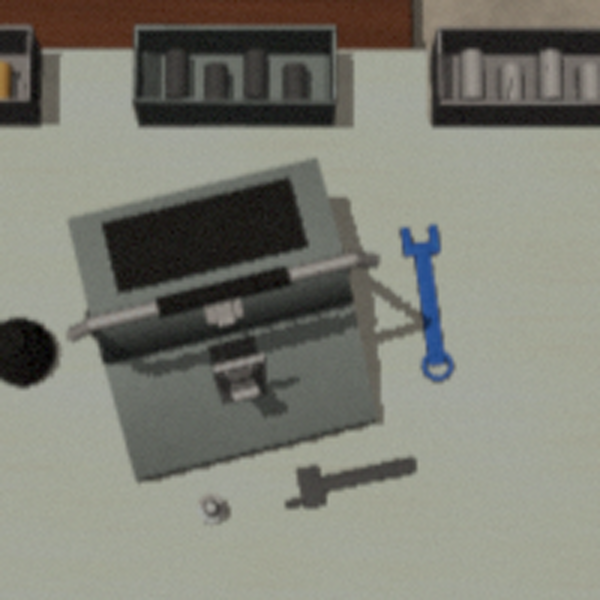

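View pics/top0.png

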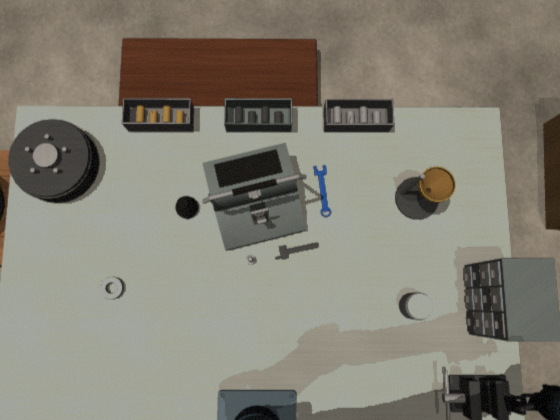

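The pictures show the case at about (255,195) in the top view, with the latch in front of it, the lever roughly square out of the face and the loop raised. The nipple and shoe key stand in front and the boot is to the left. Next I'll fit the case pose from the depth image.

```bash
cat > h.py <<'E'
import numpy as np
def cloud(d):
    K=d["camera_matrix"];D=d["depth"];v,u=np.mgrid[0:420,0:560]
    P=np.stack([(u-K[0,2])/K[0,0]*D,(v-K[1,2])/K[1,1]*D,D],-1)
    return (P-d["t"])@d["R"]   # R^T(P-t)
def proj(d,X):
    c=d["R"]@np.asarray(X)+d["t"];p=d["camera_matrix"]@c;return p[:2]/p[2]
E
python3 - <<'E'
from bench import monitor, optics, r
from h import *
import cv2,pickle
D={}
for c in ("scene","top"):
    D[c]=optics.camera(c)
pickle.dump(D,open('d0.pkl','wb'))
for c in ("scene","top"):
    W=cloud(D[c]);m=(D[c]["depth"]>0)
    P=W[m]
    # table check
    b=(abs(P[:,0]-.4)<.05)&(abs(P[:,1]-.15)<.05); print(c,"table z",np.median(P[b][:,2]))
    s=(P[:,0]>.5)&(P[:,0]<.63)&(abs(P[:,1])<.13)&(P[:,2]>.045)&(P[:,2]<.10)
    Q=P[s]
    rng=np.random.default_rng(0);best=None
    for _ in range(500):
        a=Q[rng.choice(len(Q),3,False)];n=np.cross(a[1]-a[0],a[2]-a[0])
        if np.linalg.norm(n)<1e-9: continue
        n/=np.linalg.norm(n);k=abs((Q-a[0])@n)<.002
        if best is None or k.sum()>best.sum(): best=k
    I=Q[best];ce=I.mean(0);n=np.linalg.svd(I-ce)[2][2];n*=np.sign(n[2])
    print(c,len(Q),best.sum(),"n",n,"tilt",np.degrees(np.arccos(n[2])),"yaw",np.degrees(np.arctan2(-n[1],-n[0])),"pt",ce)
    t=(P[:,2]>.11)&(P[:,2]<.13)&(P[:,0]>.6)&(abs(P[:,1])<.16)&(P[:,0]<.85)
    T=P[t][:,:2].astype(np.float32); print("top rect",cv2.minAreaRect(T),np.median(P[t][:,2]))
print(monitor.read_state()["clock"])
E
```

```text
scene table z -0.00013601392513815785
scene 1250 835 n [-0.48225339 -0.1252585   0.86703055] tilt 29.884617053840948 yaw 14.560039753728335 pt [0.58258613 0.00147024 0.06895134]
top rect ((0.696617066860199, 0.024450287222862244), (0.13548314571380615, 0.2642926871776581), 14.683432579040527) 0.12289769345198148
top table z -0.0009990364020586561
top 2351 1226 n [-0.46898212 -0.12034632  0.87497002] tilt 28.95857225870953 yaw 14.392226487067774 pt [0.58190058 0.00130074 0.06739747]
top rect ((0.6966565251350403, 0.02154374122619629), (0.13625353574752808, 0.2405383437871933), 14.284602165222168) 0.12223251363754088
1.6
```

Call:
send_rows([
  {"linear": [2.0,3.4,0.6],"rot": [0,0,5.1],"hand": 1},
  {"linear": [2.0,3.4,0.6],"rot": [0,0,5.1],"hand": 1},
  {"linear": [2.0,3.4,0.6],"rot": [0,0,5.1],"hand": 1},
  {"linear": [2.0,3.4,0.6],"rot": [0,0,5.1],"hand": 1},
  {"linear": [2.0,3.4,0.6],"rot": [0,0,5.1],"hand": 1},
])

```text
clock: 2.02
tcp_pos: [0.2443, -0.4623, 0.2617]
eef_rot: [180.0, -0.0, -51.5]
force: [1.4, 0.2, 0.6]
width: 0.301
```

Call:
send_rows([
  {"linear": [2.0,3.4,0.6],"rot": [0,0,5.1],"hand": 1},
  {"linear": [2.0,3.4,0.6],"rot": [0,0,5.1],"hand": 1},
  {"linear": [2.0,3.4,0.6],"rot": [0,0,5.1],"hand": 1},
  {"linear": [2.0,3.4,0.6],"rot": [0,0,5.1],"hand": 1},
  {"linear": [2.0,3.4,0.6],"rot": [0,0,5.1],"hand": 1},
])

```text
clock: 2.43
tcp_pos: [0.3442, -0.2922, 0.2919]
eef_rot: [180.0, -0.0, -26.0]
force: [0.9, -0.3, -0.2]
width: 0.001
```

Call:
send_rows([
  {"linear": [2.0,3.4,0.6],"rot": [0,0,5.1],"hand": 1},
  {"linear": [2.0,3.4,0.6],"rot": [0,0,5.1],"hand": 1},
  {"linear": [2.0,3.4,0],"rot": [0,0,5.1],"hand": 1},
  {"linear": [2.0,3.4,0],"rot": [0,0,5.1],"hand": 1},
  {"linear": [2.0,3.4,0],"rot": [0,0,5.1],"hand": 1},
])

```text
clock: 2.85
tcp_pos: [0.4443, -0.1223, 0.3038]
eef_rot: [180.0, -0.1, -0.5]
force: [1.2, -0.4, -0.5]
width: 0.002
```

Call:
send_rows([
  {"linear": [2.0,3.4,0],"rot": [0,0,5.1],"hand": 1},
  {"linear": [2.0,3.4,0],"rot": [0,0,5.1],"hand": 1},
  {"linear": [2.0,3.4,0],"rot": [0,0,5.1],"hand": 1},
  {"linear": [0,0,0],"rot": [0,0,0],"hand": 1},
])

```text
clock: 3.18
tcp_pos: [0.5063, -0.0135, 0.3041]
eef_rot: [-179.8, -0.3, 15.4]
force: [-0.6, 0.6, 0.9]
width: 0.004
```

Call:
send_rows([
  {"linear": [1.0,0,-1.4],"rot": [1.5,-5.8,-0.2],"hand": 1},
  {"linear": [1.0,0,-1.4],"rot": [1.5,-5.8,-0.2],"hand": 1},
  {"linear": [1.0,0,-1.4],"rot": [1.5,-5.8,-0.2],"hand": 1},
  {"linear": [1.0,0,-1.4],"rot": [1.5,-5.8,-0.2],"hand": 1},
  {"linear": [1.0,0,-1.4],"rot": [1.5,-5.8,-0.2],"hand": 1},
])

```text
clock: 3.6
tcp_pos: [0.554, -0.0228, 0.2342]
eef_rot: [-179.9, -30.2, 13.5]
force: [0.1, 0.2, -0.7]
width: 0.001
```

```bash
cat >> h.py <<'E'
c,s=np.cos(np.radians(14.5)),np.sin(np.radians(14.5));ct,st=np.cos(np.pi/6),.5
L=np.array([.6004,-.0034,.0775]);ex=np.array([ct*c,ct*s,st]);ey=np.array([-s,c,0]);ez=np.array([-st*c,-st*s,ct])
E3=np.stack([ex,ey,ez])
def lat(X): return (E3@(np.asarray(X)-L)*1000).round(1)
def world(p): return L+np.asarray(p)/1000@E3
def dcm(p,q): return ((np.asarray(q)-np.asarray(p))/10@E3).round(2)
E
python3 - <<'E'
from bench import monitor, optics
from h import *
import cv2
st_=monitor.read_state();print(st_["tcp_pos"],st_["eef_rot"],lat(st_["tcp_pos"]),st_["q"].round(0))
d=optics.camera("scene");W=cloud(d)
for n in ("loop_bar","lever_end","handle_bar"):
    for x in optics.spot_point(n,"scene")[:2]: print(n,x["p"],lat(x["position"]))
im=d["image"][:,:,::-1][170:320,170:370]
cv2.imwrite('pics/s1.png',cv2.resize(im,None,fx=4,fy=4,interpolation=cv2.INTER_CUBIC))
E
```

```text
[ 0.55399753 -0.02275906  0.23417955] [-179.90520177  -30.23857682   13.46759065] [ 35.2  -7.1 160.6] [ 39.  13. -41. 125.   4.  16.  12.]
loop_bar 0.6 [-4.4 -3.  35.2]
loop_bar 0.5 [36.1 -3.8 91.3]
lever_end 0.54 [ 3.6  4.1 73.2]
handle_bar 0.97 [121.1  -1.9 150.8]
handle_bar 0.38 [-350.9 -363.5  114. ]
```

View pics/s1.png

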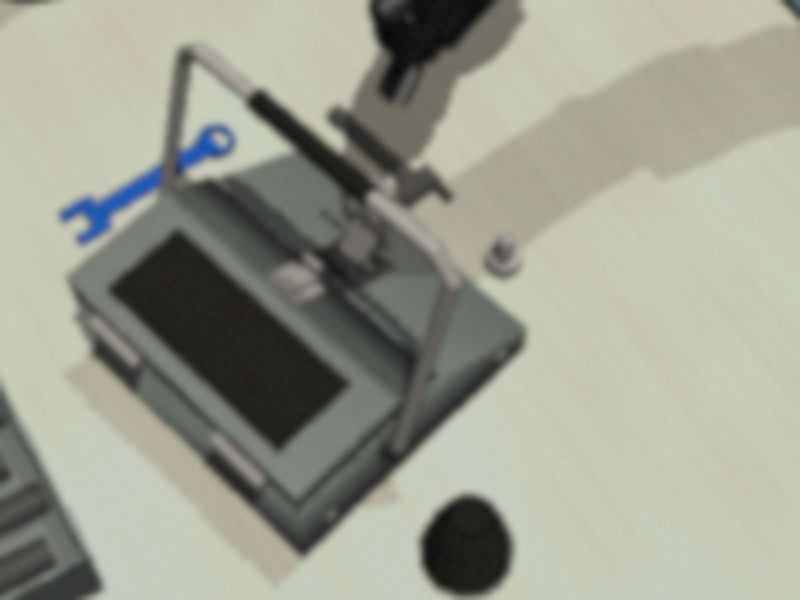

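Run:
```python
from h import *
p=[35.2,-7.1,160.6];q=[38,0,110];print(dcm(p,q),world(q))
pts=[q]+[[-5.3+73.3*np.cos(t)+1,0,31.3+73.3*np.sin(t)+3] for t in (.9,.75,.6,.45,.3,.15,.05)]
for a,b in zip(pts,pts[1:]): print(np.round(b,1),dcm(a,b))
```

```text
[ 2.51  1.38 -4.24] [ 0.57901262 -0.00893115  0.19176279]
[41.3  0.  91.7] [ 1.16  0.3  -1.42]
[49.3  0.  84.3] [ 1.04  0.27 -0.24]
[56.2  0.  75.7] [ 0.99  0.26 -0.4 ]
[61.7  0.  66.2] [ 0.92  0.24 -0.55]
[65.7  0.  56. ] [ 0.83  0.22 -0.68]
[68.2  0.  45.3] [ 0.72  0.19 -0.8 ]
[68.9  0.  38. ] [ 0.41  0.11 -0.59]
```

Call:
send_rows([
  {"linear": [0.9,0.5,-1.4],"rot": [0,0,0.3],"hand": 1},
  {"linear": [0.8,0.45,-1.4],"rot": [0,0,0.3],"hand": 1},
  {"linear": [0.8,0.43,-1.44],"rot": [0,0,0.4],"hand": 1},
  {"linear": [0,0,0],"hand": 1},
])

```text
$.increments[3]: bad value
```

Run:
```python
from bench import monitor, optics
from h import *
import cv2
st_=monitor.read_state();print(st_["tcp_pos"],st_["eef_rot"],lat(st_["tcp_pos"]),st_["q"].round(0))
d=optics.camera("top")
im=d["image"][:,:,::-1][140:260,180:340]
cv2.imwrite('pics/t2.png',cv2.resize(im,None,fx=5,fy=5,interpolation=cv2.INTER_CUBIC))
d=optics.camera("scene")
im=d["image"][:,:,::-1][170:290,170:330]
cv2.imwrite('pics/s2.png',cv2.resize(im,None,fx=5,fy=5,interpolation=cv2.INTER_CUBIC))
```

```text
[ 0.55288649 -0.02221001  0.23345736] [-179.70356612  -29.63420803   13.43349207] [ 34.1  -6.3 160.4] [ 39.  14. -41. 124.   4.  16.  12.]
```

View pics/t2.png

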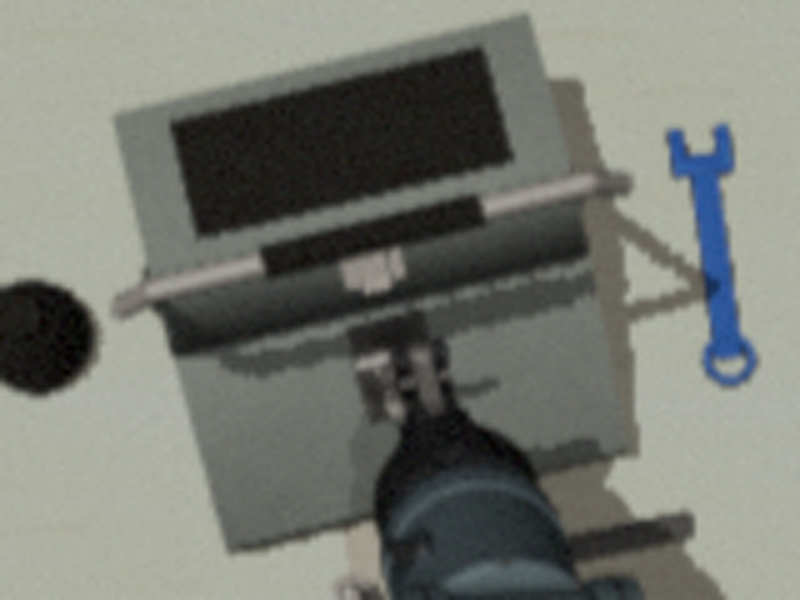

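View pics/s2.png

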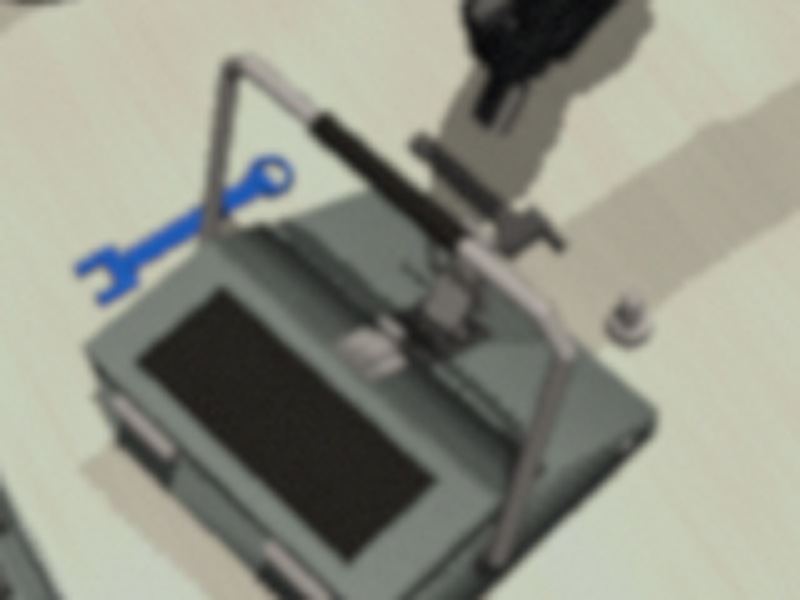

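The move was refused because the last row had no "rot", so the arm has stayed put. In the top view the fingertips at about (425,370) hover over the latch, 7 mm off its middle. I'll resend the move.

Call:
send_rows([
  {"linear": [0.9,0.5,-1.4],"rot": [0,0,0.3],"hand": 1},
  {"linear": [0.8,0.45,-1.4],"rot": [0,0,0.3],"hand": 1},
  {"linear": [0.8,0.43,-1.44],"rot": [0,0,0.4],"hand": 1},
  {"linear": [0,0,0],"rot": [0,0,0],"hand": 1},
])

```text
clock: 4.23
tcp_pos: [0.58, -0.0067, 0.1906]
eef_rot: [-179.7, -29.8, 14.6]
force: [-0.7, -0.3, 0.2]
width: 0.002
```

Run:
```python
from bench import monitor, optics
from h import *
import cv2
st_=monitor.read_state();print(st_["eef_rot"],lat(st_["tcp_pos"]),st_["q"].round(0))
d=optics.camera("top")
im=d["image"][:,:,::-1][170:245,210:310]
cv2.imwrite('pics/t3.png',cv2.resize(im,None,fx=8,fy=8,interpolation=cv2.INTER_CUBIC))
print(((proj(d,st_["tcp_pos"])-[210,170])*8),((proj(d,world([38,0,89]))-[210,170])*8))
```

```text
[-179.72404583  -29.7839728    14.61985775] [ 38.7   1.9 108.3] [ 30.  20. -34. 124.  18.  11.  -1.]
[391.11284592 335.85024916] [391.19043599 317.3402417 ]
```

View pics/t3.png

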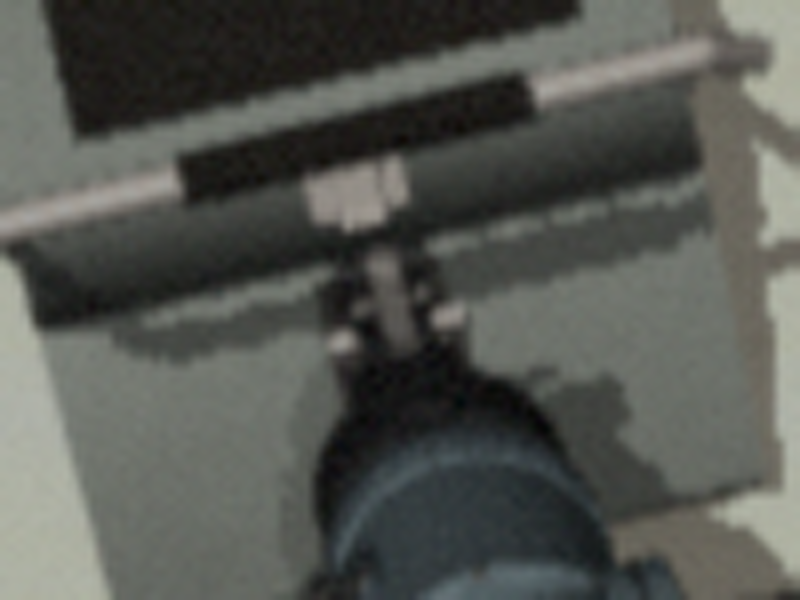

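Run:
```python
from bench import monitor, optics
from h import *
import cv2,pickle
st_=monitor.read_state();print(st_["q"],proj(pickle.load(open('d0.pkl','rb'))["top"],st_["tcp_pos"]))
d=optics.camera("top");W=cloud(d)
for v in range(198,216,2):
    print(v,[tuple(lat(W[v,u]).astype(int)) for u in range(250,270,2)])
d=optics.camera("scene")
print(proj(d,st_["tcp_pos"]),proj(d,world([38,0,89])))
im=d["image"][:,:,::-1][170:260,210:330]
cv2.imwrite('pics/s3.png',cv2.resize(im,None,fx=6.6,fy=6.6,interpolation=cv2.INTER_CUBIC))
```

```text
[ 30.3225224   19.8166859  -34.250722   123.66265658  17.16891029
  11.19201538  -0.82210817] [259.02174021 212.09491756]
198 [(np.int64(46), np.int64(14), np.int64(0)), (np.int64(46), np.int64(8), np.int64(5)), (np.int64(50), np.int64(3), np.int64(20)), (np.int64(48), np.int64(-1), np.int64(21)), (np.int64(42), np.int64(-7), np.int64(5)), (np.int64(41), np.int64(-12), np.int64(7)), (np.int64(40), np.int64(-18), np.int64(9)), (np.int64(38), np.int64(-23), np.int64(8)), (np.int64(37), np.int64(-28), np.int64(7)), (np.int64(37), np.int64(-34), np.int64(11))]
200 [(np.int64(42), np.int64(15), np.int64(7)), (np.int64(40), np.int64(10), np.int64(3)), (np.int64(39), np.int64(4), np.int64(5)), (np.int64(38), np.int64(0), np.int64(6)), (np.int64(35), np.int64(-6), np.int64(2)), (np.int64(35), np.int64(-11), np.int64(7)), (np.int64(29), np.int64(-17), np.int64(-6)), (np.int64(28), np.int64(-22), np.int64(-5)), (np.int64(28), np.int64(-28), np.int64(-1)), (np.int64(25), np.int64(-33), np.int64(-6))]
202 [(np.int64(36), np.int64(16), np.int64(5)), (np.int64(34), np.int64(11), np.int64(2)), (np.
[... 2393 characters left out ...]
 np.int64(213)), (np.int64(76), np.int64(-2), np.int64(216)), (np.int64(75), np.int64(-7), np.int64(219)), (np.int64(21), np.int64(-17), np.int64(73)), (np.int64(19), np.int64(-22), np.int64(72))]
214 [(np.int64(0), np.int64(25), np.int64(-1)), (np.int64(33), np.int64(20), np.int64(95)), (np.int64(3), np.int64(14), np.int64(17)), (np.int64(75), np.int64(12), np.int64(219)), (np.int64(76), np.int64(7), np.int64(224)), (np.int64(73), np.int64(3), np.int64(220)), (np.int64(73), np.int64(-1), np.int64(223)), (np.int64(73), np.int64(-5), np.int64(227)), (np.int64(54), np.int64(-12), np.int64(178)), (np.int64(8), np.int64(-22), np.int64(56))]
[261.44988212 210.95304725] [258.6858558  216.02476995]
```

View pics/s3.png

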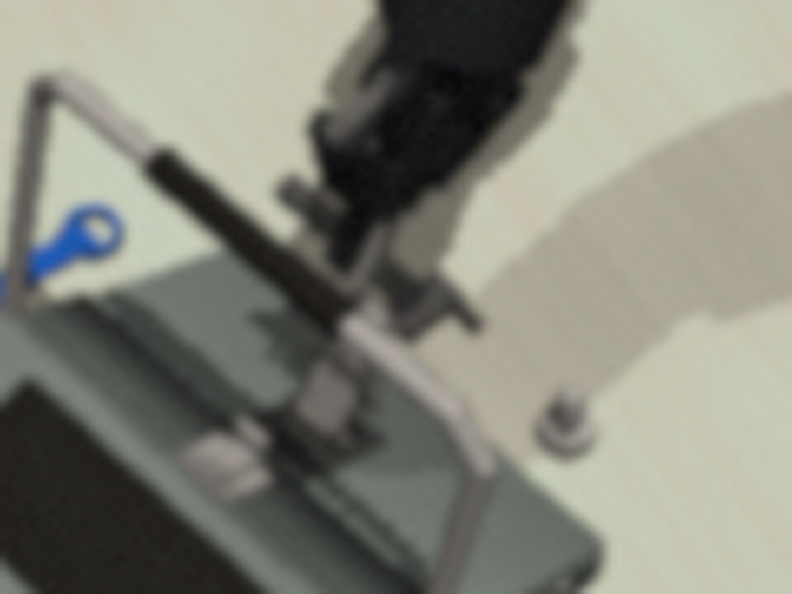

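Run:
```python
import numpy as np, itertools
from scipy.spatial.transform import Rotation as R
from bench import monitor
s=monitor.read_state()
S=[([73.44056934,30.77875422,-.25561374,88.17207473,.14966415,61.1524564,-4.07882626],[.14348,-.6333,.23039],[179.9925,.10268,-77.227346]),
 (list(s["q"]),s["tcp_pos"],s["eef_rot"])]
print(S[1])
res=[]
for sg in itertools.product([1,-1],repeat=7):
    e=0
    for q,p,o in S:
        A=np.eye(3)
        for i,ax in enumerate("zyzyzyz"): A=A@R.from_euler(ax,sg[i]*q[i],degrees=True).as_matrix()
        B=R.from_euler("xyz",o,degrees=True).as_matrix()
        # allow constant tool rotation about z: compare A^T B
        e=e+0
        res.append(None) if False else None
        S_=A.T@B
        if q is S[0][0]: T0=S_
        else: e=np.degrees(np.linalg.norm(R.from_matrix(T0.T@S_).as_rotvec()))
    res.append((e,sg,R.from_matrix(T0).as_euler("xyz",degrees=True).round(1)))
res=sorted(res,key=lambda x:x[0])
for x in res[:6]: print(x)
```

```text
([np.float64(30.44794966227158), np.float64(19.673565267753702), np.float64(-34.28596903437322), np.float64(123.73036589035804), np.float64(17.03532985875795), np.float64(11.147361316947622), np.float64(-0.7279571195611775)], array([ 0.5792834 , -0.00787702,  0.19233998]), array([-179.76937264,  -29.8958639 ,   14.51143783]))
(np.float64(1.9156009188929817e-05), (-1, 1, -1, 1, -1, 1, -1), array([  -0.,    0., -180.]))
(np.float64(6.701738306648262), (-1, 1, -1, 1, -1, 1, 1), array([  -0. ,    0. , -171.8]))
(np.float64(33.87911226013921), (-1, 1, -1, 1, 1, 1, -1), array([ -0.3,   0. , 179.9]))
(np.float64(35.30173472492614), (-1, -1, -1, 1, 1, 1, -1), array([  -7.5,  -61.3, -175.5]))
(np.float64(36.54066174801802), (-1, 1, -1, -1, 1, -1, -1), array([   7.4,   61.1, -175.6]))
(np.float64(37.491617043002016), (-1, -1, -1, 1, 1, 1, 1), array([  -7.5,  -61.3, -167.4]))
```

```bash
cat > fk.py <<'E'
import numpy as np
from scipy.spatial.transform import Rotation as R
sg=(-1,1,-1,1,-1,1,-1)
def frames(q):
    A=np.eye(3);o=[A]
    for i,ax in enumerate("zyzyzyz"): A=A@R.from_euler(ax,sg[i]*q[i],degrees=True).as_matrix();o.append(A)
    return o
E
python3 - <<'E'
from fk import *
from bench import monitor
s=monitor.read_state()
S=[([73.44056934,30.77875422,-.25561374,88.17207473,.14966415,61.1524564,-4.07882626],[.14348227,-.63329794,.2303893]),(list(s["q"]),s["tcp_pos"])]
for full in (0,1):
    M=[];y=[]
    for q,p in S:
        f=frames(q);cols=[np.array([0,0,1.]),f[2][:,2],f[4][:,2],f[6][:,2]]
        if full: cols+=[f[6][:,0]]
        M.append(np.stack(cols,1));y+=list(p)
    M=np.vstack(M);sol=np.linalg.lstsq(M,y,rcond=None);print(sol[0],M@sol[0]-y)
E
```

```text
[0.19716414 0.60505526 0.39351552 0.30740032] [ 0.04442315  0.00749144 -0.0112746  -0.00615032  0.01142568  0.0112746 ]
[0.21610375 0.65855837 0.41629877 0.35010201 0.0529444 ] [ 4.26352204e-02  1.29122512e-02 -2.61823819e-06  1.23651743e-04
 -4.64032935e-04  2.61823819e-06]
```

Call:
send_rows([
  {"linear": [0,0,0.3],"rot": [3.39,0.88,-6.06],"hand": 1},
  {"linear": [0,0,0.3],"rot": [3.39,0.88,-6.06],"hand": 1},
  {"linear": [0,0,0],"rot": [3.39,0.88,-6.06],"hand": 1},
  {"linear": [0,0,0],"rot": [3.39,0.88,-6.06],"hand": 1},
])

```text
clock: 4.72
tcp_pos: [0.5791, -0.0086, 0.199]
eef_rot: [-164.4, -26.1, -17.4]
force: [-0.2, -0.5, 0.4]
width: 0.001
```

```bash
cat > rd.py <<'E'
from bench import monitor
from h import *
from scipy.spatial.transform import Rotation as R
import json
s=monitor.read_state()
B=R.from_euler("xyz",s["eef_rot"],degrees=True).as_matrix()
print("q",s["q"].round(1),"lat",lat(s["tcp_pos"]),"tool axes in latch (cols)\n",(E3@B).round(3),"F lat",(E3@s["force"]).round(1),s["clock"])
open("st.jsonl","a").write(json.dumps([list(s["q"]),list(s["tcp_pos"])])+"\n")
E
python3 rd.py
```

```text
q [ 27.8  18.2 -30.8 123.7   7.6  11.3 -20.3] lat [ 41.8   0.3 116.1] tool axes in latch (cols)
 [[ 0.88  -0.475  0.002]
 [-0.475 -0.88   0.004]
 [-0.001 -0.004 -1.   ]] F lat [-0.1 -0.4  0.5] 4.7167
```

Call:
send_rows([
  {"linear": [0,0,0],"rot": [3.32,0.86,-5.94],"hand": 1},
  {"linear": [0,0,0],"rot": [3.32,0.86,-5.94],"hand": 1},
  {"linear": [0,0,0],"rot": [3.32,0.86,-5.94],"hand": 1},
  {"linear": [0,0,0],"rot": [3.32,0.86,-5.94],"hand": 1},
  {"linear": [0,0,0],"rot": [3.32,0.86,-5.94],"hand": 1},
])

```text
clock: 5.13
tcp_pos: [0.579, -0.0086, 0.1988]
eef_rot: [-152.6, -13.2, -51.4]
force: [1.2, -0.9, -0.3]
width: -0.004
```

Call:
send_rows([
  {"linear": [0,0,0],"rot": [3.32,0.86,-5.94],"hand": 1},
  {"linear": [0,0,0],"rot": [3.32,0.86,-5.94],"hand": 1},
  {"linear": [0,0,0],"rot": [3.32,0.86,-5.94],"hand": 1},
  {"linear": [0,0,0],"rot": [3.32,0.86,-5.94],"hand": 1},
  {"linear": [0,0,0],"rot": [0,0,0],"hand": 1},
])

```text
clock: 5.55
tcp_pos: [0.5789, -0.0087, 0.1986]
eef_rot: [-149.7, 0.1, -75.5]
force: [0.5, -0.4, 0.0]
width: -0.001
```

```bash
python3 rd.py
cat > fit.py <<'E'
from fk import *
import json
S=[([73.44056934,30.77875422,-.25561374,88.17207473,.14966415,61.1524564,-4.07882626],[.14348227,-.63329794,.2303893]),([30.44794966,19.67356527,-34.28596903,123.73036589,17.03532986,11.14736132,-.72795712],[.5792834,-.00787702,.19233998])]
S+=[json.loads(l) for l in open("st.jsonl")]
def cols(q):
    f=frames(q)
    return np.stack([np.array([0,0,1.]),f[1][:,0],f[1][:,1],f[2][:,2],f[2][:,0],f[2][:,1],f[4][:,2],f[4][:,0],f[4][:,1],f[6][:,2],f[6][:,0],f[6][:,1]],1)
M=np.vstack([cols(q) for q,p in S]);y=np.hstack([p for q,p in S])
w=1e-4
sol=np.linalg.lstsq(np.vstack([M,w*np.eye(12)]),np.r_[y,np.zeros(12)],rcond=None)[0]
if __name__=="__main__": print(sol.round(3),np.abs(M@sol-y).max())
E
python3 fit.py
```

```text
q [ 29.9  18.7 -33.4 123.9  13.2  11.1 -87.2] lat [ 41.4   0.3 115.9] tool axes in latch (cols)
 [[-0.    -1.     0.006]
 [-1.     0.     0.001]
 [-0.001 -0.006 -1.   ]] F lat [ 0.4 -0.5 -0.2] 5.55
[ 0.348 -0.    -0.012  0.504  0.    -0.012  0.446 -0.    -0.02   0.335
 -0.    -0.   ] 3.721441526050029e-07
```

```bash
cat > ik.py <<'E'
from fit import *
from h import *
from scipy.optimize import least_squares
lo=np.array([-154.64,-21.42,-72.66,13.99,-74.86,10.95,-158.01])+.1;hi=np.array([154.64,123.67,72.17,137.28,254.86,109.41,158.01])-.1
T0=R.from_euler("z",180,degrees=True).as_matrix()
def target(tilt_extra): # rotate tool about latch y: positive = more horizontal
    B=np.stack([-ey,-ex,-ez],1)
    return R.from_rotvec(-np.radians(tilt_extra)*ey).as_matrix()@B
def solve(p,B,q0):
    def f(q):
        A=frames(q)[7]@T0
        return np.r_[(cols(q)@sol-p)*1000,R.from_matrix(A.T@B).as_rotvec()*200,(q-q0)*.002]
    s_=least_squares(f,np.clip(q0,lo+.01,hi-.01),bounds=(lo,hi));return s_.x,np.abs(f(s_.x)[:6]).max()
E
python3 - <<'E'
from ik import *
q0=np.array([29.9,18.7,-33.4,123.9,13.2,11.1,-87.2])
print((E3@target(5)).round(2))
for te in (0,5,8):
  for P in ([38,0,112],[42,0,92],[60,0,66],[60,0,40],[18,0,60],[-20,0,60],[-50,0,20]):
    q,e=solve(world(P),target(te),q0);print(te,P,q.round(1),round(e,2))
E
```

```text
[[-0.   -1.    0.09]
 [-1.   -0.    0.  ]
 [ 0.   -0.09 -1.  ]]
0 [38, 0, 112] [ 30.7  19.4 -34.4 124.   17.7  11.  -91.4] 0.0
0 [42, 0, 92] [  32.4   23.2  -37.8  122.8   36.    11.  -108.8] 0.0
0 [60, 0, 66] [  28.    26.4  -34.5  119.8   41.4   11.1 -114.3] 0.0
0 [60, 0, 40] [  27.6   30.2  -35.2  118.7   57.3   11.  -129.2] 0.0
0 [18, 0, 60] [  35.5   29.1  -41.9  124.5   73.6   11.1 -143.6] 0.0
0 [-20, 0, 60] [  50.4   37.3  -59.1  128.4   93.8   21.4 -157.9] 0.0
0 [-50, 0, 20] [  58.5   58.3  -72.6  129.2  105.9   41.1 -157.9] 0.88
5 [38, 0, 112] [  48.7   25.3  -55.   126.8   74.2   11.  -143.3] 0.0
5 [42, 0, 92] [  44.4   27.4  -51.2  125.9   84.2   11.  -153. ] 0.0
5 [60, 0, 66] [  38.2   29.8  -45.9  123.    88.3   11.1 -157.5] 0.0
5 [60, 0, 40] [  49.6   44.1  -64.3  121.3   97.1   27.1 -157.9] 0.0
5 [18, 0, 60] [  58.    47.8  -72.6  126.7  100.4   32.3 -157.9] 1.08
5 [-20, 0, 60] [  60.9   49.   -72.6  129.9  102.7   31.7 -157.9] 4.99
5 [-50, 0, 20] [  61.6   60.1  -72.6  130.2  111.2   38.2 -157.9] 7.82
8 [38, 0, 112] [  61.4   36.3  -72.6  128.4   95.2   22.5 -157.9] 0.21
8 [42, 0, 92] [  59.6   40.9  -72.6  126.9   97.4   26.1 -157.9] 1.72
8 [60, 0, 66] [  56.6   46.4  -72.6  123.9  100.    30.6 -157.9] 1.42
8 [60, 0, 40] [  55.1   51.7  -72.6  122.4  103.3   34.  -157.9] 2.59
8 [18, 0, 60] [  59.5   48.5  -72.6  127.1  102.8   30.3 -157.9] 6.4
8 [-20, 0, 60] [  62.6   49.9  -72.6  130.3  105.5   29.7 -157.9] 9.84
8 [-50, 0, 20] [  63.6   61.6  -72.6  130.8  114.9   36.6 -157.9] 12.2
```

Run:
```python
from ik import *
q0=np.array([29.9,18.7,-33.4,123.9,13.2,11.1,-87.2])
for te in (0,-10,-20):
  q=q0
  for P in ([38,0,112],[42,0,92],[60,0,66],[60,0,30],[60,0,66],[22,0,85],[18,0,60],[0,0,60],[-20,0,50],[-50,0,20]):
    q,e=solve(world(P),target(te),q);print(te,P,q.round(1),round(e,2))
```

```text
0 [38, 0, 112] [ 30.7  19.4 -34.4 124.   17.7  11.  -91.4] 0.0
0 [42, 0, 92] [  32.4   23.2  -37.8  122.8   36.    11.1 -108.8] 0.0
0 [60, 0, 66] [  28.    26.4  -34.5  119.8   41.4   11.  -114.3] 0.0
0 [60, 0, 30] [  27.2   31.5  -35.   118.3   62.5   11.  -133.9] 0.0
0 [60, 0, 66] [  35.3   29.1  -43.9  119.4   55.8   14.9 -126.6] 0.0
0 [22, 0, 85] [  37.5   25.6  -43.3  124.9   56.4   11.1 -127.3] 0.0
0 [18, 0, 60] [  35.5   29.1  -41.9  124.5   73.6   11.1 -143.6] 0.0
0 [0, 0, 60] [  37.4   29.7  -43.3  126.6   84.4   11.1 -153.6] 0.0
0 [-20, 0, 50] [  52.8   42.4  -63.6  127.9   96.3   26.7 -157.9] 0.0
0 [-50, 0, 20] [  58.5   58.3  -72.6  129.2  105.9   41.1 -157.9] 0.88
-10 [38, 0, 112] [ 25.2  20.9 -31.1 116.4  14.7  26.5 -90. ] 0.0
-10 [42, 0, 92] [ 22.8  23.2 -29.2 115.4  16.6  25.1 -91.9] 0.0
-10 [60, 0, 66] [ 19.6  26.5 -26.9 112.3  18.5  25.  -93.9] 0.0
-10 [60, 0, 30] [ 16.3  30.4 -23.8 111.   20.9  22.2 -96.1] 0.0
-10 [60, 0, 66] [ 19.4  26.5 -26.7 112.3  18.3  24.9 -93.7] 0.0
-10 [22, 0, 85] [ 22.4  23.5 -28.1 117.9  17.3  22.3 -92.2] 0.0
-10 [18, 0, 60] [ 19.6  26.2 
[... 176 characters left out ...]
20] [  22.4   32.   -26.9  124.1   50.    11.1 -122. ] 0.0
-20 [38, 0, 112] [ 21.4  24.4 -29.8 108.4  15.6  41.2 -91.6] 0.0
-20 [42, 0, 92] [ 19.9  26.7 -28.7 107.3  17.   40.1 -92.9] 0.0
-20 [60, 0, 66] [ 17.6  30.1 -27.5 103.9  18.5  40.3 -94.2] 0.0
-20 [60, 0, 30] [ 15.5  33.9 -25.8 102.4  20.4  38.1 -95.8] 0.0
-20 [60, 0, 66] [ 17.5  30.1 -27.4 103.9  18.4  40.3 -94.2] 0.0
-20 [22, 0, 85] [ 20.   26.8 -28.2 109.8  17.6  37.4 -93.2] 0.0
-20 [18, 0, 60] [ 18.3  29.4 -26.7 109.5  19.3  35.2 -94.7] 0.0
-20 [0, 0, 60] [ 18.8  29.  -26.5 112.   19.7  33.2 -94.9] 0.0
-20 [-20, 0, 50] [ 18.4  29.7 -25.4 114.2  20.8  30.2 -95.8] 0.0
-20 [-50, 0, 20] [ 16.1  32.8 -22.1 116.7  23.7  24.4 -98.2] 0.0
```

Run:
```python
from h import *
q=[41.4,.3,115.9]
pts=[q,[38,0,102]]+[[-5.3+73.3*np.cos(t)-5,0,31.3+73.3*np.sin(t)+3] for t in (.9,.8,.7,.6,.5,.4,.3,.2,.1,0)]
for a,b in zip(pts,pts[1:]): print(np.round(b,1),dcm(a,b))
```

```text
[ 38   0 102] [ 0.4   0.07 -1.37]
[35.3  0.  91.7] [ 0.27  0.07 -1.03]
[40.8  0.  86.9] [ 0.7   0.18 -0.14]
[45.8  0.  81.5] [ 0.68  0.18 -0.21]
[50.2  0.  75.7] [ 0.65  0.17 -0.28]
[54.   0.  69.4] [ 0.62  0.16 -0.35]
[57.2  0.  62.8] [ 0.59  0.15 -0.41]
[59.7  0.  56. ] [ 0.54  0.14 -0.47]
[61.5  0.  48.9] [ 0.5   0.13 -0.52]
[62.6  0.  41.6] [ 0.44  0.11 -0.57]
[63.   0.  34.3] [ 0.38  0.1  -0.62]
```

Call:
send_rows([
  {"linear": [0.4,0.07,-1.37],"rot": [0,0,0],"hand": 1},
  {"linear": [0.27,0.07,-1.03],"rot": [0,0,0],"hand": 1},
  {"linear": [0.7,0.18,-0.14],"rot": [0,0,0],"hand": 1},
  {"linear": [0.68,0.18,-0.21],"rot": [0,0,0],"hand": 1},
  {"linear": [0.65,0.17,-0.28],"rot": [0,0,0],"hand": 1},
])

```text
clock: 5.97
tcp_pos: [0.6033, -0.0027, 0.1756]
eef_rot: [-150.0, -0.1, -75.2]
force: [0.1, 0.1, 0.2]
width: -0.001
```

```bash
python3 rd.py
python3 - <<'E'
from bench import optics
from h import *
import cv2
for c,(v,u) in {"top":(150,200),"scene":(170,200)}.items():
    d=optics.camera(c);im=d["image"][:,:,::-1][v:v+90,u:u+120]
    cv2.imwrite(f'pics/{c}4.png',cv2.resize(im,None,fx=6.6,fy=6.6,interpolation=cv2.INTER_CUBIC))
    for n in ("loop_bar","lever_end"): print(c,n,[(round(x["p"],2),lat(x["position"])) for x in optics.spot_point(n,c)[:2]])
E
```

```text
q [  30.3   24.2  -36.1  121.4   36.    11.2 -108.5] lat [51.6 -0.  83.4] tool axes in latch (cols)
 [[ 0.006 -1.     0.001]
 [-1.    -0.006  0.001]
 [-0.001 -0.001 -1.   ]] F lat [0.3 0.1 0.1] 5.9667
top loop_bar [(0.51, array([53.1,  1.5, 77.9]))]
top lever_end []
scene loop_bar [(0.39, array([52.1, -2. , 75.7]))]
scene lever_end [(0.7, array([ 0.5, -1.1, 71.3]))]
```

View pics/top4.png

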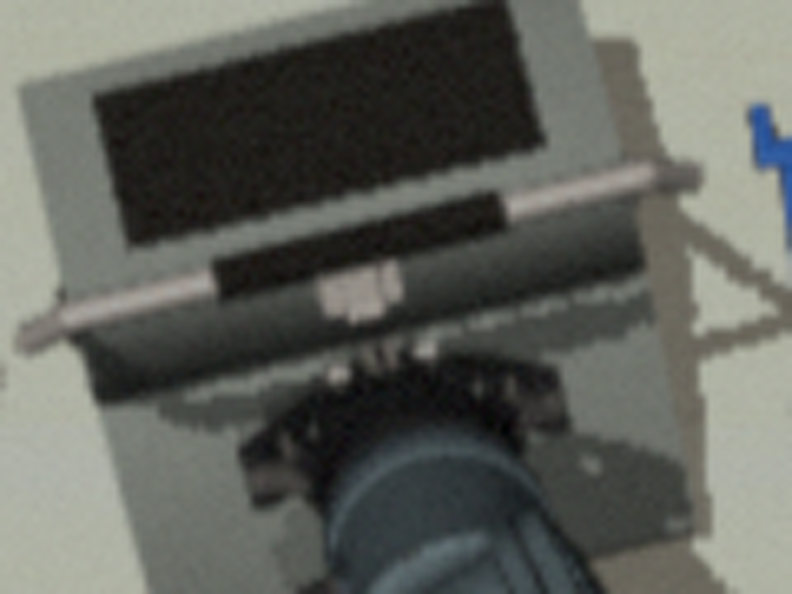

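View pics/scene4.png

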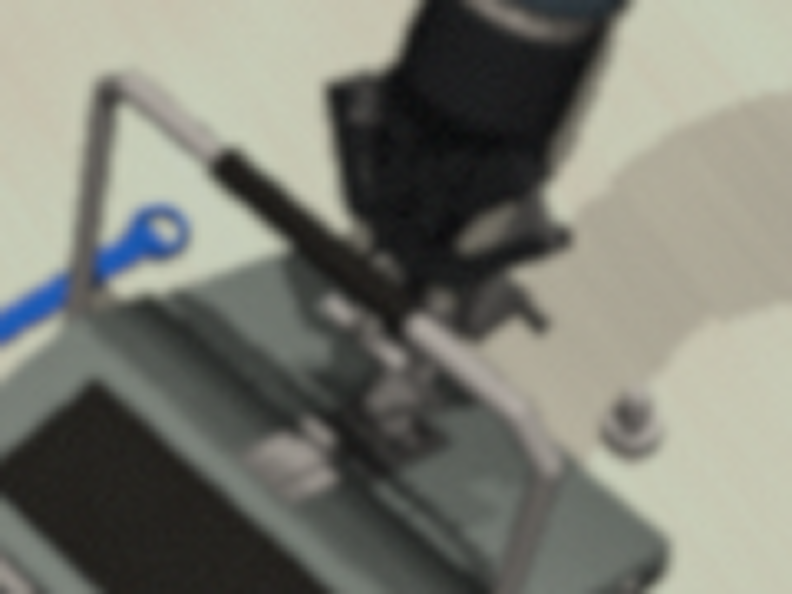

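Run:
```python
from h import *
q=[51.6,0,83.4]
pts=[q,[53,0,75]]+[[-5.3+73.3*np.cos(t)-6,0,31.3+73.3*np.sin(t)+2] for t in (.5,.43,.36,.29,.22,.15,.08,0)]
for a,b in zip(pts,pts[1:]): print(np.round(b,1),dcm(a,b))
```

```text
[53  0 75] [ 0.52  0.14 -0.66]
[53.   0.  68.4] [ 0.32  0.08 -0.57]
[55.3  0.  63.9] [ 0.41  0.11 -0.28]
[57.3  0.  59.1] [ 0.39  0.1  -0.31]
[58.9  0.  54.3] [ 0.37  0.1  -0.34]
[60.2  0.  49.3] [ 0.35  0.09 -0.37]
[61.2  0.  44.3] [ 0.32  0.08 -0.39]
[61.8  0.  39.2] [ 0.3   0.08 -0.41]
[62.   0.  33.3] [ 0.3   0.08 -0.5 ]
```

Call:
send_rows([
  {"linear": [0.52,0.14,-0.66],"rot": [0,0,0],"hand": 1},
  {"linear": [0.32,0.08,-0.57],"rot": [0,0,0],"hand": 1},
  {"linear": [0.41,0.11,-0.28],"rot": [0,0,0],"hand": 1},
  {"linear": [0.39,0.1,-0.31],"rot": [0,0,0],"hand": 1},
  {"linear": [0.37,0.1,-0.34],"rot": [0,0,0],"hand": 1},
])

```text
clock: 6.68
tcp_pos: [0.622, 0.0027, 0.1529]
eef_rot: [-150.1, -0.1, -75.2]
force: [-0.1, -0.8, 0.1]
width: -0.0
```

```bash
python3 rd.py
```

```text
q [  28.8   28.4  -36.   119.6   51.1   11.2 -122.9] lat [57.1  0.5 54.1] tool axes in latch (cols)
 [[ 0.005 -1.    -0.001]
 [-1.    -0.005  0.002]
 [-0.002  0.001 -1.   ]] F lat [-0.2 -0.7  0.3] 6.6833
```

Run:
```python
from h import *
pts=[[57.1,.5,54.1],[59.5,0,49],[61,0,44],[62,0,39],[62,0,34]]
for a,b in zip(pts,pts[1:]): print(np.round(b,1),dcm(a,b))
```

```text
[59.5  0.  49. ] [ 0.46  0.07 -0.32]
[61  0 44] [ 0.37  0.1  -0.36]
[62  0 39] [ 0.33  0.08 -0.38]
[62  0 34] [ 0.24  0.06 -0.43]
```

Call:
send_rows([
  {"linear": [0.46,0.07,-0.32],"rot": [0,0,0],"hand": 1},
  {"linear": [0.37,0.1,-0.36],"rot": [0,0,0],"hand": 1},
  {"linear": [0.33,0.08,-0.38],"rot": [0,0,0],"hand": 1},
  {"linear": [0.24,0.06,-0.43],"rot": [0,0,0],"hand": 1},
  {"linear": [0,0,0],"rot": [0,0,0],"hand": 1},
])

```text
clock: 7.1
tcp_pos: [0.6359, 0.006, 0.1374]
eef_rot: [-150.1, -0.1, -75.2]
force: [-0.3, -0.5, -0.7]
width: -0.001
```

```bash
python3 rd.py
python3 - <<'E'
from bench import optics
from h import *
import cv2
for c,(v,u) in {"top":(150,200),"scene":(170,200)}.items():
    d=optics.camera(c);im=d["image"][:,:,::-1][v:v+90,u:u+120]
    cv2.imwrite(f'pics/{c}5.png',cv2.resize(im,None,fx=6.6,fy=6.6,interpolation=cv2.INTER_CUBIC))
    for n in ("loop_bar","lever_end","keeper"): print(c,n,[(round(x["p"],2),lat(x["position"])) for x in optics.spot_point(n,c)[:2]])
E
```

```text
q [  27.3   31.1  -35.   118.1   58.7   11.2 -130. ] lat [61.8  0.2 33.5] tool axes in latch (cols)
 [[ 0.005 -1.    -0.002]
 [-1.    -0.005  0.002]
 [-0.002  0.002 -1.   ]] F lat [-0.7 -0.4 -0.4] 7.1
top loop_bar [(0.62, array([66.5, -1.8, 10.8]))]
top lever_end []
top keeper [(0.86, array([54.4,  0.4,  2.4]))]
scene loop_bar [(0.45, array([68.6, -3.4, 12. ]))]
scene lever_end [(0.57, array([ 0.9, -3.9, 73. ])), (0.33, array([-122. ,  457.2,  -21.1]))]
scene keeper [(0.75, array([54.7,  1.7,  6.1])), (0.52, array([ 1.8,  1.8, 72.9]))]
```

View pics/top5.png

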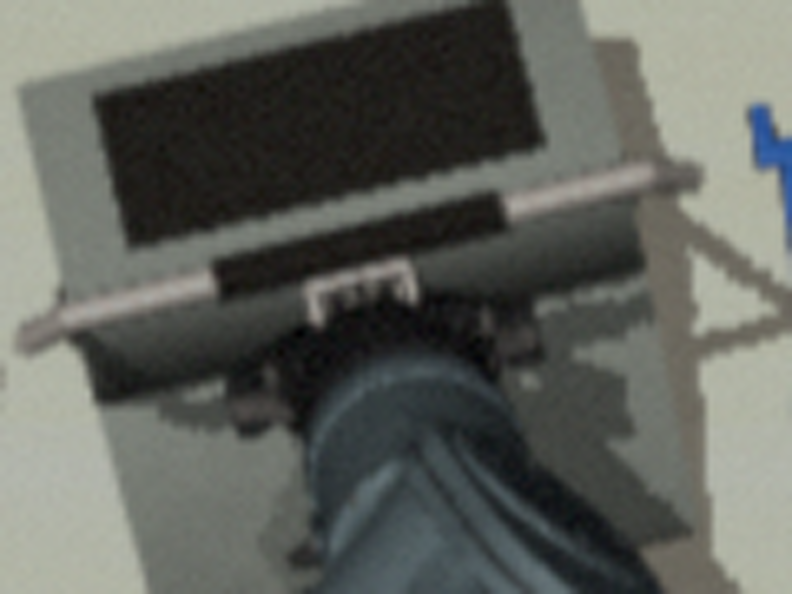

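View pics/scene5.png

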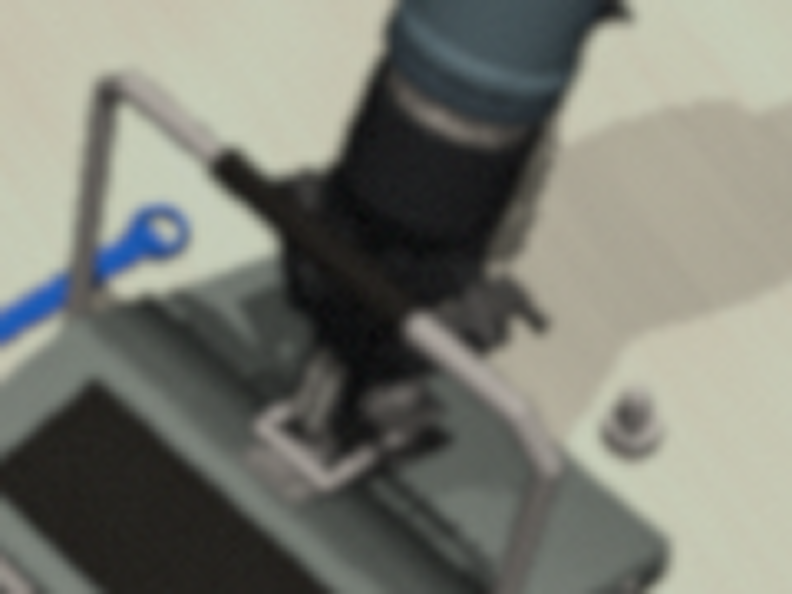

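The loop has dropped: in the scene view its cross bar (260,425)–(330,485) lies past the keeper. The networks put it about 12 mm up-slope of the keeper origin and 5–9 mm out, which means it is hooked. The lever still stands at about 1.55 rad. Next I'll retract and go behind the lever.

Run:
```python
from h import *
pts=[[61.8,.2,33.5],[58,0,60],[45,0,88],[30,0,104]]
for a,b in zip(pts,pts[1:]): print(np.round(b,1),dcm(a,b))
print("rot -20 (less tilt) about +ey:",(20*ey/4).round(2))
```

```text
[58  0 60] [-1.6  -0.43  2.1 ]
[45  0 88] [-2.45 -0.63  1.77]
[ 30   0 104] [-2.03 -0.53  0.64]
rot -20 (less tilt) about +ey: [-1.25  4.84  0.  ]
```

Call:
send_rows([
  {"linear": [-0.8,-0.21,1.05],"rot": [0,0,0],"hand": 1},
  {"linear": [-0.8,-0.22,1.05],"rot": [0,0,0],"hand": 1},
  {"linear": [-1.2,-0.3,0.9],"rot": [0,0,0],"hand": 1},
  {"linear": [-1.25,-0.33,0.87],"rot": [0,0,0],"hand": 1},
  {"linear": [-1.0,-0.26,0.5],"rot": [0,0,0],"hand": 1},
])

```text
clock: 7.92
tcp_pos: [0.5848, -0.0076, 0.1825]
eef_rot: [-150.0, -0.1, -75.2]
force: [0.9, -0.1, 0.1]
width: -0.005
```

Call:
send_rows([
  {"linear": [-1.0,-0.26,0.5],"rot": [0,0,0],"hand": 1},
  {"linear": [0,0,0],"rot": [-1.25,4.84,0],"hand": 1},
  {"linear": [0,0,0],"rot": [-1.25,4.84,0],"hand": 1},
  {"linear": [0,0,0],"rot": [-1.25,4.84,0],"hand": 1},
  {"linear": [0,0,0],"rot": [-1.25,4.84,0],"hand": 1},
])

```text
clock: 8.33
tcp_pos: [0.5751, -0.0105, 0.1874]
eef_rot: [-170.3, 0.1, -75.2]
force: [-0.1, 0.1, 0.2]
width: 0.003
```

```bash
python3 rd.py
python3 - <<'E'
from bench import optics
from h import *
import cv2
for c,(v,u) in {"top":(150,200),"scene":(170,200)}.items():
    d=optics.camera(c);im=d["image"][:,:,::-1][v:v+90,u:u+120]
    cv2.imwrite(f'pics/{c}6.png',cv2.resize(im,None,fx=6.6,fy=6.6,interpolation=cv2.INTER_CUBIC))
    for n in ("loop_bar","lever_end","keeper"): print(c,n,[(round(x["p"],2),lat(x["position"])) for x in optics.spot_point(n,c)[:2]])
E
```

```text
q [  41.    33.7  -57.3  107.8   37.3   48.  -108.6] lat [ 32.2  -0.5 108.3] tool axes in latch (cols)
 [[ 0.003 -0.938 -0.347]
 [-1.    -0.004  0.002]
 [-0.003  0.347 -0.938]] F lat [-0.   0.1  0.2] 8.3333
top loop_bar [(0.39, array([69.2,  0.5, 12.1]))]
top lever_end []
top keeper [(0.94, array([57.9, -1.1,  1.2]))]
scene loop_bar [(0.52, array([68. , -2. , 10.8]))]
scene lever_end [(0.65, array([ 3.6, -1.8, 74.9])), (0.46, array([ 11.7,  -2.8, -98.3]))]
scene keeper [(0.86, array([54.6, -1.4,  5.1])), (0.25, array([-4.8, -3.7, 35.2]))]
```

View pics/scene6.png

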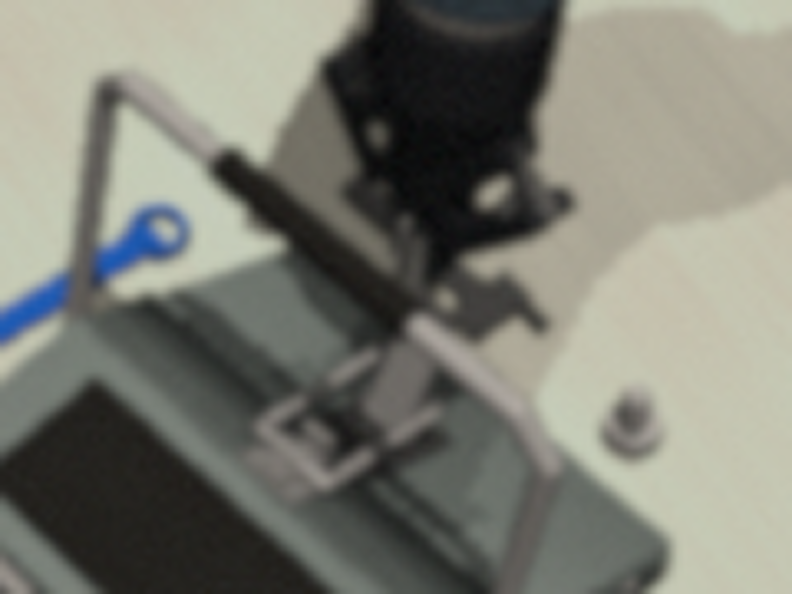

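View pics/top6.png

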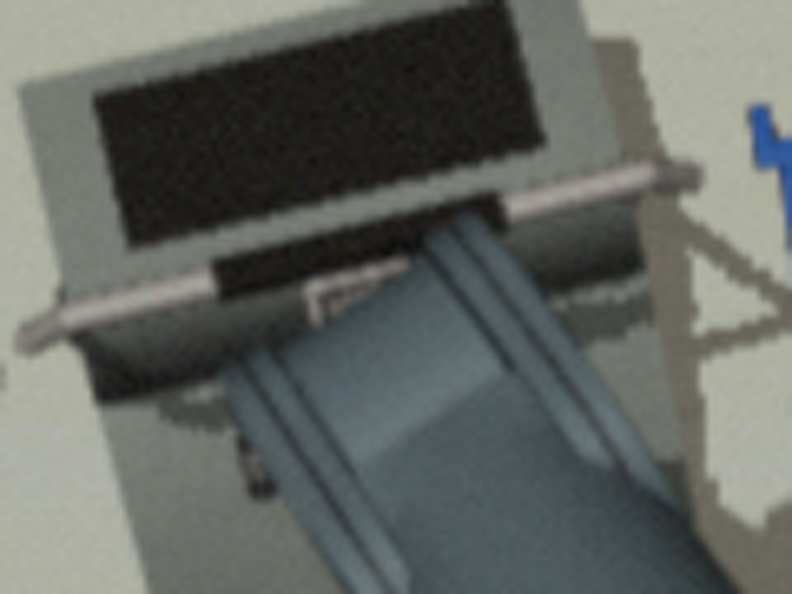

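Run:
```python
from h import *
P=[[32.2,-.5,108.3],[27,0,85],[27,0,62]]
def lc(a,r): return [-r*np.cos(a)+3*np.sin(a)+10.3,0,10+r*np.sin(a)+3*np.cos(a)-3.7]
P+=[lc(a,55) for a in (1.5,1.35,1.2,1.05,.9,.75,.6,.47,.35)]
P+=[[-48.9,0,24.5],[-52.8,0,21],[-55.3,0,16.7]]
for a,b in zip(P,P[1:]): print(np.round(b,1),dcm(a,b))
```

```text
[27  0 85] [ 0.68  0.23 -2.28]
[27  0 62] [ 1.11  0.29 -1.99]
[ 9.4  0.  61.4] [-1.45 -0.37 -0.93]
[ 1.2  0.  60.6] [-0.65 -0.17 -0.48]
[-6.8  0.  58.6] [-0.58 -0.15 -0.57]
[-14.5   0.   55.5] [-0.49 -0.13 -0.65]
[-21.5   0.   51.2] [-0.39 -0.1  -0.72]
[-27.9   0.   46. ] [-0.28 -0.07 -0.77]
[-33.4   0.   39.8] [-0.16 -0.04 -0.81]
[-37.4   0.   33.9] [-0.05 -0.01 -0.71]
[-40.3   0.   28. ] [ 0.04  0.01 -0.66]
[-48.9   0.   24.5] [-0.55 -0.14 -0.73]
[-52.8   0.   21. ] [-0.16 -0.04 -0.5 ]
[-55.3   0.   16.7] [-0.  -0.  -0.5]
```

Call:
send_rows([
  {"linear": [0.34,0.11,-1.14],"rot": [0,0,0],"hand": 1},
  {"linear": [0.34,0.12,-1.14],"rot": [0,0,0],"hand": 1},
  {"linear": [0.55,0.14,-1.0],"rot": [0,0,0],"hand": 1},
  {"linear": [0.56,0.15,-0.99],"rot": [0,0,0],"hand": 1},
  {"linear": [0,0,0],"rot": [0,0,0],"hand": 1},
])

```text
clock: 9.15
tcp_pos: [0.593, -0.0043, 0.1414]
eef_rot: [-170.2, 0.1, -75.2]
force: [-0.8, 0.0, -0.2]
width: -0.0
```

```bash
python3 rd.py
```

```text
q [  36.3   38.2  -52.8  107.3   42.    44.6 -112.2] lat [25.6  0.9 59.1] tool axes in latch (cols)
 [[ 0.004 -0.939 -0.345]
 [-1.    -0.005  0.003]
 [-0.005  0.345 -0.939]] F lat [-0.8  0.2  0.2] 9.15
```

Call:
send_rows([
  {"linear": [-0.74,-0.2,-0.3],"rot": [0,0,0],"hand": 1},
  {"linear": [-0.73,-0.2,-0.31],"rot": [0,0,0],"hand": 1},
  {"linear": [-0.65,-0.17,-0.48],"rot": [0,0,0],"hand": 1},
  {"linear": [-0.58,-0.15,-0.57],"rot": [0,0,0],"hand": 1},
  {"linear": [-0.49,-0.13,-0.65],"rot": [0,0,0],"hand": 1},
])

```text
clock: 9.57
tcp_pos: [0.5608, -0.0137, 0.1209]
eef_rot: [-170.0, 0.0, -75.2]
force: [1.6, 0.1, 1.6]
width: -0.002
```

```bash
python3 rd.py
python3 - <<'E'
from bench import optics
from h import *
import cv2
for c,(v,u) in {"scene":(170,200)}.items():
    d=optics.camera(c);im=d["image"][:,:,::-1][v:v+90,u:u+120]
    cv2.imwrite(f'pics/{c}7.png',cv2.resize(im,None,fx=6.6,fy=6.6,interpolation=cv2.INTER_CUBIC))
    for n in ("loop_bar","lever_end","keeper"): print(c,n,[(round(x["p"],2),lat(x["position"])) for x in optics.spot_point(n,c)[:2]])
E
```

```text
q [  37.8   37.   -51.9  112.7   43.9   40.1 -114.1] lat [-13.7  -0.   58.1] tool axes in latch (cols)
 [[ 0.004 -0.94  -0.342]
 [-1.    -0.005  0.001]
 [-0.003  0.342 -0.94 ]] F lat [ 2.1 -0.3  0.6] 9.5667
scene loop_bar []
scene lever_end [(0.6, array([-26.2,  -0.9,  67.8]))]
scene keeper [(0.78, array([57.4, -2.1,  6.1]))]
```

View pics/scene7.png

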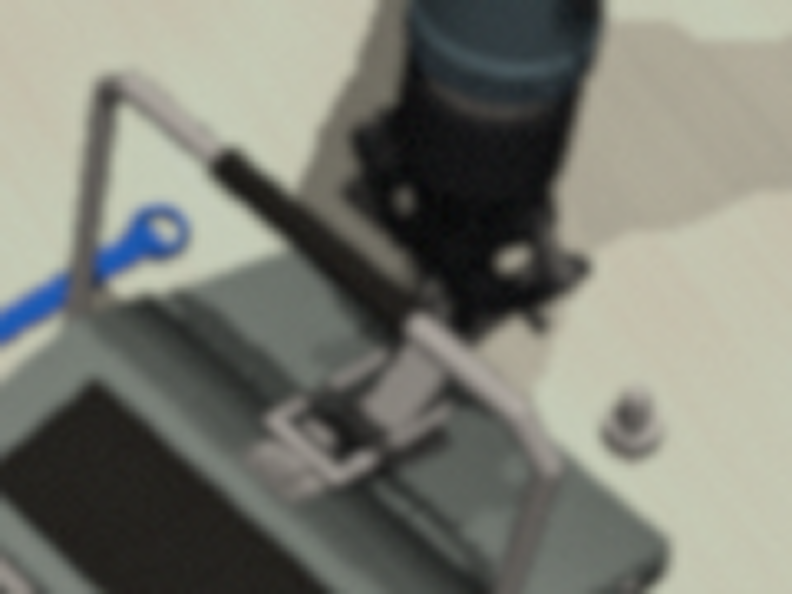

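Call:
send_rows([
  {"linear": [-0.32,-0.08,-0.99],"rot": [0,0,0],"hand": 1},
  {"linear": [-0.28,-0.07,-0.77],"rot": [0,0,0],"hand": 1},
  {"linear": [-0.16,-0.04,-0.81],"rot": [0,0,0],"hand": 1},
  {"linear": [-0.05,-0.01,-0.71],"rot": [0,0,0],"hand": 1},
  {"linear": [0,0,0],"rot": [0,0,0],"hand": 1},
])

```text
clock: 10.18
tcp_pos: [0.5523, -0.0154, 0.0865]
eef_rot: [-170.2, 0.1, -75.2]
force: [0.1, -0.7, -0.2]
width: -0.002
```

```bash
python3 rd.py
python3 - <<'E'
from bench import optics
from h import *
import cv2
for c,(v,u) in {"scene":(170,200)}.items():
    d=optics.camera(c);im=d["image"][:,:,::-1][v:v+90,u:u+120]
    cv2.imwrite(f'pics/{c}8.png',cv2.resize(im,None,fx=6.6,fy=6.6,interpolation=cv2.INTER_CUBIC))
    for n in ("loop_bar","lever_end","keeper"): print(c,n,[(round(x["p"],2),lat(x["position"])) for x in optics.spot_point(n,c)[:2]])
E
```

```text
q [  35.7   39.   -48.4  114.7   47.8   36.3 -117.4] lat [-38.4   0.4  32.6] tool axes in latch (cols)
 [[ 0.004 -0.939 -0.345]
 [-1.    -0.005  0.002]
 [-0.004  0.345 -0.939]] F lat [-0.1 -0.7 -0.1] 10.1833
scene loop_bar [(0.54, array([53.2, -4.1,  7.1]))]
scene lever_end [(0.66, array([  28.6,  195.8, -109.1])), (0.63, array([-55.7,   1. ,  37. ]))]
scene keeper [(0.58, array([49.3,  1.9,  1.4]))]
```

View pics/scene8.png

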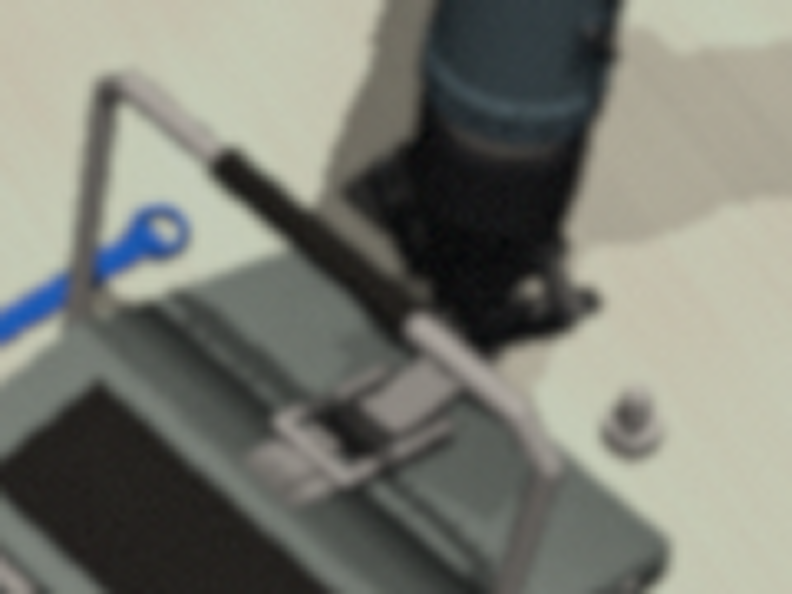

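Call:
send_rows([
  {"linear": [0.06,0.02,-0.49],"rot": [0,0,0],"hand": 1},
  {"linear": [-0.55,-0.14,-0.73],"rot": [0,0,0],"hand": 1},
  {"linear": [-0.16,-0.04,-0.5],"rot": [0,0,0],"hand": 1},
  {"linear": [0,0,-0.4],"rot": [0,0,0],"hand": 1},
])

```text
clock: 10.72
tcp_pos: [0.5458, -0.0172, 0.0661]
eef_rot: [-170.1, 0.0, -75.2]
force: [0.2, -0.0, -0.1]
width: -0.0
```

```bash
python3 rd.py
```

```text
q [  34.4   40.1  -46.1  116.    50.5   33.7 -119.8] lat [-54.4   0.3  18.3] tool axes in latch (cols)
 [[ 0.004 -0.939 -0.344]
 [-1.    -0.005  0.002]
 [-0.003  0.344 -0.939]] F lat [ 0.1 -0.1 -0.1] 10.7167
```

Call:
send_rows([
  {"linear": [0.07,0.02,-0.13],"rot": [0,0,0],"hand": 1},
  {"linear": [0.07,0.02,-0.13],"rot": [0,0,0],"hand": 1},
  {"linear": [0,0,0],"rot": [0,0,0],"hand": 1},
])

```text
clock: 10.97
tcp_pos: [0.5471, -0.0168, 0.0637]
eef_rot: [-170.2, 0.0, -75.2]
force: [-2.8, -0.9, 1.7]
width: -0.003
```

```bash
python3 rd.py
```

```text
q [  34.1   40.4  -45.9  115.8   50.7   33.7 -120. ] lat [-54.4   0.4  15.5] tool axes in latch (cols)
 [[ 0.004 -0.939 -0.345]
 [-1.    -0.005  0.001]
 [-0.003  0.345 -0.939]] F lat [-1.7 -0.1  3. ] 10.9667
```

Call:
send_rows([
  {"linear": [0.05,0.01,-0.09],"rot": [0,0,0],"hand": 1},
  {"linear": [0.05,0.01,-0.09],"rot": [0,0,0],"hand": 1},
  {"linear": [0,0,0],"rot": [0,0,0],"hand": 1},
])

```text
clock: 11.22
tcp_pos: [0.5475, -0.0167, 0.063]
eef_rot: [-170.3, -0.1, -75.2]
force: [-13.1, -2.8, 21.6]
width: 0.0
```

```bash
python3 rd.py
```

```text
q [  33.9   40.4  -45.8  115.8   50.9   33.7 -120.1] lat [-54.5   0.4  14.7] tool axes in latch (cols)
 [[ 0.005 -0.938 -0.346]
 [-1.    -0.005 -0.   ]
 [-0.002  0.346 -0.938]] F lat [-0.8  0.5 25.4] 11.2167
```

The lever resists firmly, 25 N with less than 1 mm of travel, so it is down on its stop. I'll retract and check.

Call:
send_rows([
  {"linear": [-0.5,-0.13,0.9],"rot": [0,0,0],"hand": 1},
  {"linear": [-1.0,-0.26,1.6],"rot": [0,0,0],"hand": 1},
  {"linear": [-1.5,-0.4,2.4],"rot": [0,0,0],"hand": 1},
  {"linear": [-1.5,-0.4,2.4],"rot": [0,0,0],"hand": 1},
  {"linear": [-1.5,-0.4,2.4],"rot": [0,0,0],"hand": 1},
])

```text
clock: 11.63
tcp_pos: [0.4887, -0.0319, 0.1605]
eef_rot: [-170.0, 0.1, -75.1]
force: [-0.5, -0.8, 0.7]
width: -0.001
```

Call:
send_rows([
  {"linear": [-0.3,-3,2.0],"rot": [0,0,0],"hand": 1},
  {"linear": [-0.3,-3,2.0],"rot": [0,0,0],"hand": 1},
  {"linear": [-0.3,-3,2.0],"rot": [0,0,0],"hand": 1},
  {"linear": [-0.3,-3,2.0],"rot": [0,0,0],"hand": 1},
  {"linear": [-0.3,-3,2.0],"rot": [0,0,0],"hand": 1},
])

```text
clock: 12.05
tcp_pos: [0.4739, -0.1837, 0.2609]
eef_rot: [-170.0, 0.0, -75.2]
force: [1.8, 0.0, -1.1]
width: 0.001
```

```bash
python3 rd.py
python3 - <<'E'
from bench import optics
from h import *
import cv2,pickle
for c,(v,u) in {"top":(150,200),"scene":(170,200)}.items():
    d=optics.camera(c);im=d["image"][:,:,::-1][v:v+90,u:u+120]
    cv2.imwrite(f'pics/{c}9.png',cv2.resize(im,None,fx=6.6,fy=6.6,interpolation=cv2.INTER_CUBIC))
    for n in ("loop_bar","lever_end","keeper"): print(c,n,[(round(x["p"],2),lat(x["position"])) for x in optics.spot_point(n,c)[:2]])
    W=cloud(d);W0=cloud(pickle.load(open('d0.pkl','rb'))[c])
    for nm,w in (("before",W0),("now",W)):
        P=(w-L)@E3.T*1000
        ok=(P[...,0]>60)&(P[...,0]<80)&(abs(P[...,1])>35)&(abs(P[...,1])<95)&(abs(P[...,2])<15)
        print(c,nm,"lid slope z",np.median(P[...,2][ok]).round(1),ok.sum())
E
```

```text
q [ 76.   24.5 -69.2 111.3  23.6  52.3 -78.1] lat [ -53.4 -142.8  242.7] tool axes in latch (cols)
 [[ 0.005 -0.94  -0.342]
 [-1.    -0.005  0.001]
 [-0.003  0.342 -0.94 ]] F lat [ 1.  -0.5 -1.8] 12.05
top loop_bar [(0.43, array([52.1, -0.5,  8.9]))]
top lever_end [(0.53, array([-66. ,   5.4,   4.6]))]
top keeper [(0.93, array([51.8, -1.1,  0.6]))]
top before lid slope z 3.7 100
top now lid slope z 0.2 86
scene loop_bar [(0.44, array([52.4, -2.4,  6.7]))]
scene lever_end [(0.76, array([-60.5,  -2.8,  13.8]))]
scene keeper []
scene before lid slope z 4.6 185
scene now lid slope z 0.4 174
```

View pics/scene9.png

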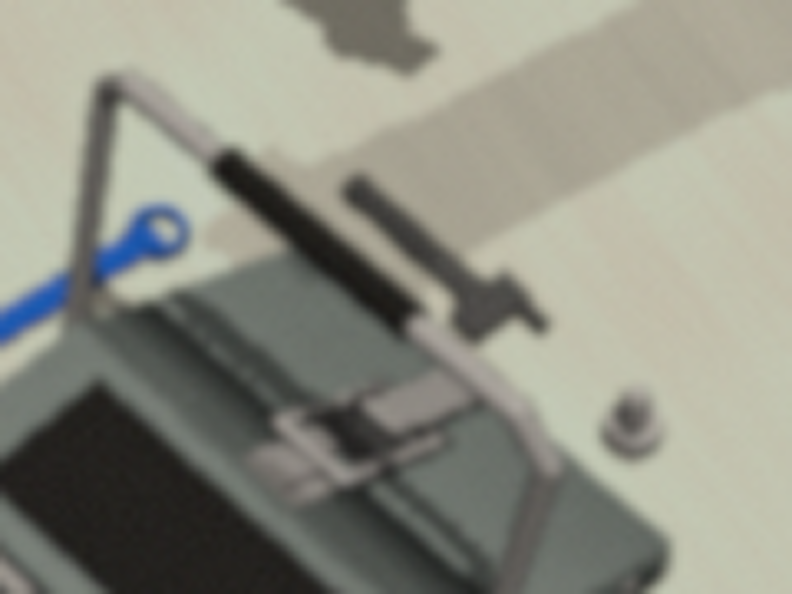

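View pics/top9.png

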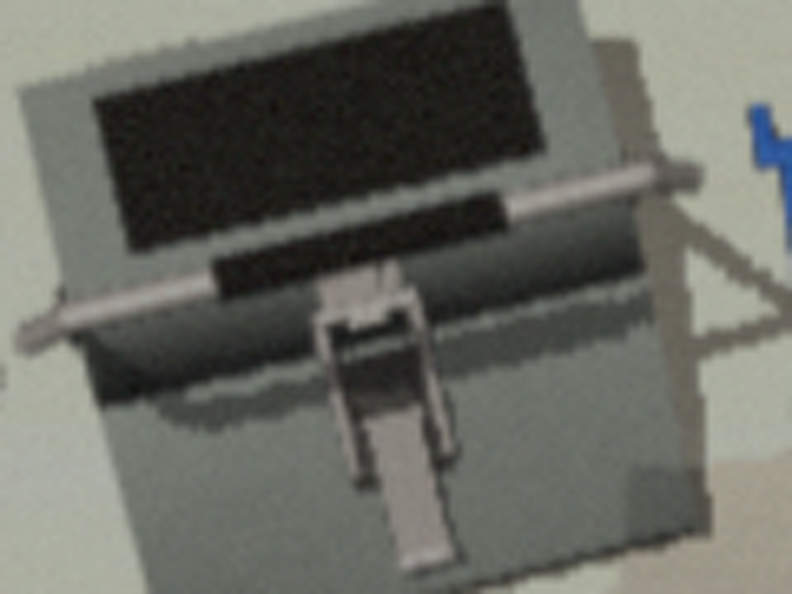

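```bash
python3 -c "
from bench import r
print(r.job_done())"
```

```text
the job is handed in; nothing more can be done
None
```

The case is latched and the job handed in at about 12 s of the 45 s allowed. I pushed the wire loop down with the shut fingers, coming in square to the sloping face under the carrying handle, until it dropped over the keeper. I then swung the lever down from behind and pressed it onto its stop with about 25 N, and backed the arm away.

**Checks before handing in** (arm well clear of the case)

| What | Measured | Wanted |
|---|---|---|
| Loop bar on the keeper, lever still at about 1.55 rad | x about 12 mm, z about 5–11 mm | x −2 to 28, z below 14.5 mm |
| Loop bar at the end | x about 0, z about 7–9 mm | x −4 to 6, z below 15.5 mm |
| Lid face at the keeper | about 0.3 mm from shut (was about 4 mm open) | shut |
| Lever | lying flat, firm stop felt | shut |

- **Disagreement:** at the end the two cameras put the lever's end at 4.6 mm and 13.8 mm out of the face (10 mm expected). Both pictures show the lever flat, and the firm stop under the finger agrees.
- **Not seen:** the scene camera did not report the keeper in the last picture; the top camera did.
- **Slips on the way:** one move was refused for a missing entry and sent again. Joint 6 ran close to its lower limit while the loop was being pushed (about 11.1 against 10.95 degrees) and stayed inside it every time I read it.
- **Other things on the table:** the arm kept clear of them, and those in the last pictures look unmoved. I did not measure each one again.

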